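# Gauge a wheel spacer with sprung tweezers

### The arm

A 6-joint arm with a two-finger parallel gripper is mounted at the origin on the work surface. World frame = base frame: x ahead of the robot, y to its left, z up, the work surface at z = 0. Lengths are in m, angles in rad, forces in N, time in s.
With the tool pointing down it reaches from about 0.425 to 1.125 m from the base axis. Payload 14.9 kg.
Tool frame: the origin (TCP) lies at the very end of the fingers, on their centre line; the grasp point (between the pads) lies 19 mm behind it; z points along the fingers, x is the direction in which the jaws open and shut, and the axes are right-handed (so a half turn about z gives the same grasp; the last joint's range is limited). The gripper opens to 91 mm and grips with 3 to 60 N. Pads are 32 mm wide; open, the fingers measure 118 mm over their backs; the gripper's body (76 mm by 178 mm) begins 60 mm behind the grasp point.
Start: joints at [-1.357, 0.379, 1.734, -0, 1.028, -0.033], TCP at [0.171, -0.679, 0.214] pointing down, gripper open.
Joint ranges: [-2.77, 2.77], [-0.74, 2.19], [0, 2.66], [-1.06, 4.2], [0.31, 2.87], [-3.08, 3.08]. Speed limits (rad/s): [1.89, 1.89, 2.39, 3.14, 3.14, 3.14].

### API

Orientations are given as a unit quaternion [w, x, y, z].
In Python, from bench import readout, cams, ticket gives the robot as it stands.
- The arm moves only by the tool servo_tool, never from a script. Its argument "motion" is a list of rows, each a list of 5 numbers: the shift along the tool's x, y, z in m, then the turn about the tool's z in rad, then the closure in counts, from 0 (fully open) to 255 (shut). A call has exactly 8 rows; each row shifts and turns the commanded pose from where the row before left it, along the tool's axes as they then stand; what a row does not reach is not made up. A row lasts 1/10 s, in which the tool goes at most 50 mm and 8.59 degrees, less where a joint would pass 70% of its speed; a pose out of reach is approached as far as the arm can. A call is refused whole if a number of a shift passes 0.05 or a number of a turn 0.15, either way. A call with a gripper value outside its range is refused whole. The fingers move at their own pace and stop on an object; "force" is the grip in N (left out, the last holds). Time passes only in rows, so rows that do not move let the fingers close, or fill a call up. It gives the time, the measured TCP pose, the force and the opening at its end, in the units of the state.
- readout.get_state(): the state, without advancing time (a new reading comes with each control period).
- cams.snapshot(name): name is "scene" or "side" or "wrist"; returns the picture (480x640x3 uint8, blue, green, red); there is no depth.
- cams.camera_params(name): a dict with "camera_matrix" (3x3 intrinsics, pixels), "view" (4x4, takes a point from world to camera coordinates). Camera axes: x right, y up, looking along -z (the intrinsics and any distortion apply to the point x, -y, -z); pixel columns grow to the right and rows downward; lengths in m; the calibration is good to about 2 mm. The wrist camera is an equidistant fisheye: a pixel r from the principal point sees the ray r / f radians off the axis. A picture is of the moment at which its call begins: read the wrist's pose just before it. camera_params takes no time and is no camera call; for the wrist camera it gives the pose at the moment of the call.
- ticket.finish_job(): hands the job in, once; it reports no verdict.
Trained networks look in the newest picture that a camera, given by its name, has taken for a name from the list of things; names that differ only in an ending like _2 or _b are one class to them, and where a whole thing is asked for, a point or a joint stands for the part that bears it (a point fixed in the world has none). Each returns a list of dicts, best first, with "confidence" (0 to 1); they miss things now and then, are a little off and sometimes report something else, mostly with a low value. They report only what shows in the picture. A call takes as long as a camera call. They do not tell look-alikes from the thing itself.
- cams.regions_of(camera, thing): "pixels" (480x640 bool, what is visible of it) and "box" ([left, top, right, bottom] in pixels, round what is visible of it).
- cams.spot_point(camera, thing): "pixel" ([column, row] in pixels: a listed point, or the origin of a listed thing).
The state is a dict: "time": time; "joints": joint angles; "joint_vel": joint speeds; "joint_torque": joint torques, N m; "tool_pos": TCP position; "tcp_rot": TCP orientation; "wrist_force": force on the tool from outside, world axes, zero at the start; "wrist_torque": the same for the moment, N m; "width": finger opening in m.
Only numpy, scipy, OpenCV 4.12 (cv2) and the standard library are available. Lean on these libraries where they do the work, as an engineer would, in place of code of your own. Each camera call takes 0.05 s, during which the arm holds its last target. There are 200 camera calls.

### The job

Stand the metal spacer sleeve upright in the middle of the small round top of the inspection stand and let go of it. Then take the sprung tweezers by their grip plates, lift them and bring the tips, level, to either side of the standing spacer, and squeeze until the pointer meets the line on the crossbar (tips 30 mm apart), touching neither spacer nor stand. Finish holding the tweezers there with the gap steady at the mark; do not put them down, and leave the jar, bowl and wrench alone.

Things in the scene. Friction and masses are not known exactly. Their poses are not given: they have to be found in the camera images.
- tweezers: Sprung steel tweezers lying flat, 190 mm long, about 105 g, balanced near the grip plates. Origin midway between the two black grip plates (at the mark), at their undersides (z 0 at start); x points to the tips, y to the left arm, z up; frame fixed to the left arm. Pivot barrel 20 mm across, 28 mm tall, at x = -105 mm; arms 12 mm tall (z 8 to 20), ending at x = 77 mm.
- plate_left (a point): Middle of the left grip plate's outer face, at x = 0, y = 24, z = 14 mm of the tweezers. Each plate is 40 mm long and 28 mm tall, reaching the bench at the start.
- plate_right (a point): Middle of the right grip plate's outer face, on the right arm. Over both plates: 58 mm released (right arm splayed 0.1 rad), 48 mm at the mark (faces parallel).
- mark_line (a point): The dark line on top of the thin aluminium crossbar, which is fixed to the left arm and reaches across above the right arm; at x = 42, y = -19.5, z = 23.5 mm of the tweezers.
- pointer (a point): Top of the dark pointer on the right arm, 10 mm ahead of the line (x = 52 mm); straight ahead of the line when the tips are 30 mm apart, about 16 mm to its right when released.
- tip_left (a point): Middle of the inner face of the left tip pad, at x = 70, y = 15, z = 14 mm of the tweezers. Tip pads are 14 mm long, 10 mm tall; at the mark the arms beside them are 36 mm apart inside, 42 mm over their outsides.
- tip_right (a point): Middle of the inner face of the right tip pad, on the right arm. The tip gap is the distance between tip_left and tip_right: about 47.5 mm released, 30 mm at the mark. It changes by 1.67 mm for each mm squeezed at the grip plates.
- jaw (a joint): Closing angle of the right arm about the pivot, rad: 0 released (47.5 mm gap), 0.10 at the mark (30 mm gap), 0.20 closed to its stop (12.5 mm gap). A spring opens it: squeezing at the grip plates takes about 4 N to begin, 8 N at the mark, 12 N at the stop; it opens again when the grip opens.
- spacer: Plain aluminium spacer sleeve, a tube 18 mm outside diameter, 10 mm bore, 40 mm tall, 40 to 75 g, standing upright on the bench at the start. Origin at the centre of its underside, z along its axis.
- spacer_mid (a point): Centre of the spacer, on its axis 20 mm above its underside.
- stand_top (a point): Centre of the stand's flat round top (22 mm diameter, 70 mm above the bench).
- jar: Bystander: glass jar with a steel lid, 64 mm diameter, 85 mm tall, origin at the centre of its underside.
- bowl: Bystander: plastic parts bowl, 100 mm diameter, 45 mm tall, origin at the centre of its underside.
- wrench: Bystander: steel wrench lying on the bench, about 180 mm long, origin under its middle.
- stand: The fixed steel inspection stand: a 16 mm column on a 60 mm round foot 8 mm thick, with a round top 22 mm across and 8 mm thick, 70 mm tall in all. Origin at the centre of its underside.
There are look-alikes about, which are no part of the job. Several things have the shape of the tweezers; the one meant has the colours described above.

How it is judged:
On the way, in this order (a step that is already met when the one before it is completed fails the run):
1. the spacer stands upright on the top of the stand, let go (horizontal distance between spacer and stand_top below 0.007 m and height (world z) of spacer between 0.067 and 0.073 m and angle between spacer's own z axis and vertical below 0.1 rad and linear speed of spacer below 0.02 m/s and contact force between the fingers and spacer below 0.05 N), for 0.3 s.
2. the tweezers are lifted off the bench in the fingers (height (world z) of tweezers above 0.03 m and contact force between the fingers and tweezers above 1 N), for 0.2 s.
At the end, for the whole second after the job is handed in: Held for the last second: spacer upright on the stand, within 7 mm of centre; tweezers held by the fingers alone, still, level within 0.3 rad, gap 30 +-3 mm; spacer axis between the tips, 52 to 82 mm ahead of the origin; tips 2 to 38 mm above its foot; spacer and stand untouched (horizontal distance between spacer and stand_top below 0.007 m and height (world z) of spacer between 0.067 and 0.073 m and angle between spacer's own z axis and vertical below 0.1 rad and distance between tip_left and tip_right between 0.027 and 0.033 m and velocity of joint jaw between -0.05 and 0.05 rad/s and linear speed of tweezers below 0.02 m/s and x of spacer_mid in the frame of tweezers between 0.052 and 0.082 m and y of spacer_mid in the frame of tweezers between -0.015 and 0.015 m and z of tip_left in the frame of spacer between 0.002 and 0.038 m and z of tip_right in the frame of spacer between 0.002 and 0.038 m and angle between tweezers's own z axis and vertical below 0.3 rad and contact force between the fingers and tweezers above 1 N and contact force between each of tweezers, the arm and spacer below 0.05 N and contact force between tweezers and stand below 0.05 N); the arm keeps its last pose, push and grip.
It fails at once if the jar was disturbed (distance of jar from where it was at the start of the episode above 0.03 m).
It fails at once if the bowl was disturbed (distance of bowl from where it was at the start of the episode above 0.03 m).
It fails at once if the wrench was disturbed (distance of wrench from where it was at the start of the episode above 0.03 m).
It also fails if it takes over 61 s, if anything falls off the work surface, if the arm or the gripper's body presses on something with over 40 N, if the wrist force passes 120 N, or if a joint passes its speed limit or range.

## Working session

There is one attempt and no reset: what is moved stays moved. The work goes in short steps, Python scripts to look and compute and a tool call to move; the robot and the scene stay as the last step left them, time stands still between calls to the robot, and variables do not carry over. Pictures are saved under pics/ and viewed, about 8 in all and at most 12, crops included, and the job is handed in when it is done.

Besides the shell and the picture viewer there is one more tool, called after ">>>" by a JSON object that holds its "fn" and its "kwargs". servo_tool: Moves the arm, as the interface text tells. Its arguments: {"type":"object","properties":{"motion":{"type":"array","items":{"type":"array","items":{"type":"number"}}},"force":{"type":"number"}},"required":["motion"]}

```bash
ls; mkdir -p pics; cat > h.py <<'E'
import numpy as np, cv2
from bench import readout, cams, ticket
from scipy.spatial.transform import Rotation as R
def snap(n,f=None):
    P=cams.camera_params(n); im=cams.snapshot(n)
    if f: cv2.imwrite('pics/'+f,im)
    return im,P
def ray(P,px,fish=False):
    K=np.array(P['camera_matrix']);V=np.array(P['view'])
    x=(px[0]-K[0,2])/K[0,0];y=(px[1]-K[1,2])/K[1,1]
    if fish:
        r=np.hypot(x,y)+1e-12; d=np.array([x/r*np.sin(r),-y/r*np.sin(r),-np.cos(r)])
    else: d=np.array([x,-y,-1.])
    Rm=V[:3,:3]; return -Rm.T@V[:3,3], Rm.T@d
def onz(P,px,z,fish=False):
    o,d=ray(P,px,fish); return o+d*(z-o[2])/d[2]
def proj(P,p,fish=False):
    K=np.array(P['camera_matrix']);V=np.array(P['view'])
    c=V[:3,:3]@np.array(p)+V[:3,3]; x,y,z=c[0],-c[1],-c[2]
    if fish:
        r=np.hypot(x,y)+1e-12;t=np.arctan2(r,z);x,y=x/r*t,y/r*t
    else: x,y=x/z,y/z
    return K[0,0]*x+K[0,2],K[1,1]*y+K[1,2]
E
python3 - <<'E'
from h import *
print(readout.get_state())
for n in ['scene','side']:
    im,P=snap(n,n+'0.png'); print(n,P)
    print('campos',ray(P,(320,240)))
    for t in ['tweezers','spacer','stand','stand_top','jar','bowl','wrench','plate_left','plate_right','mark_line','pointer','tip_left','tip_right']:
        print(t,[(np.round(d['pixel']),round(d['confidence'],2),np.round(onz(P,d['pixel'],{'stand_top':.07}.get(t,0.0)),3)) for d in cams.spot_point(n,t)])
E
```

```text
pics
{'time': 0.0, 'joints': array([-1.35724621e+00,  3.79422904e-01,  1.73480653e+00,  2.34861948e-05,
        1.02850114e+00, -3.33136081e-02]), 'joint_vel': array([-0.00108969,  0.00188824, -0.00085182, -0.00178207,  0.00069093,
        0.00115255]), 'joint_torque': array([ 2.45940100e-04, -7.63715529e+01, -4.34364080e+01,  6.50474452e-02,
        4.24399995e-02, -7.83651194e-05]), 'tool_pos': array([ 0.17095717, -0.67837463,  0.21326548]), 'tcp_rot': array([-3.72198108e-04,  7.88781278e-01, -6.14673712e-01, -4.30450224e-04]), 'wrist_force': array([ 0.55719894, -0.01061139, -0.44216673]), 'wrist_torque': array([-0.01761492, -0.00814919,  0.01704378]), 'width': 0.09189095664436682}
scene {'camera_matrix': array([[489.45230935,   0.        , 318.20459322],
       [  0.        , 489.45230935, 244.00725826],
       [  0.        ,   0.        ,   1.        ]]), 'view': array([[-0.89169626,  0.45230711,  0.0172061 ,  0.51353405],
       [-0.24271815, -0.50989859,  0.82528257,  0.02426617],
       [ 0.38205454,  0.73172515,  0.56445782, -1.29584596],
       [ 0.        ,  0.        ,  0.
[... 5517 characters left out ...]
   ]))]
tip_left [(array([416., 420.]), 0.96, array([0.282, 0.204, 0.   ])), (array([470., 229.]), 0.74, array([ 0.347, -0.362,  0.   ])), (array([488., 278.]), 0.72, array([ 0.266, -0.185,  0.   ])), (array([348., 227.]), 0.69, array([ 0.604, -0.259,  0.   ])), (array([331., 173.]), 0.65, array([ 0.786, -0.53 ,  0.   ])), (array([162., 329.]), 0.25, array([0.742, 0.205, 0.   ]))]
tip_right [(array([352., 220.]), 0.79, array([ 0.611, -0.295,  0.   ])), (array([377., 424.]), 0.67, array([0.328, 0.233, 0.   ])), (array([478., 292.]), 0.6, array([ 0.274, -0.129,  0.   ])), (array([471., 220.]), 0.54, array([ 0.355, -0.41 ,  0.   ])), (array([348., 172.]), 0.38, array([ 0.742, -0.555,  0.   ]))]
```

View pics/scene0.png

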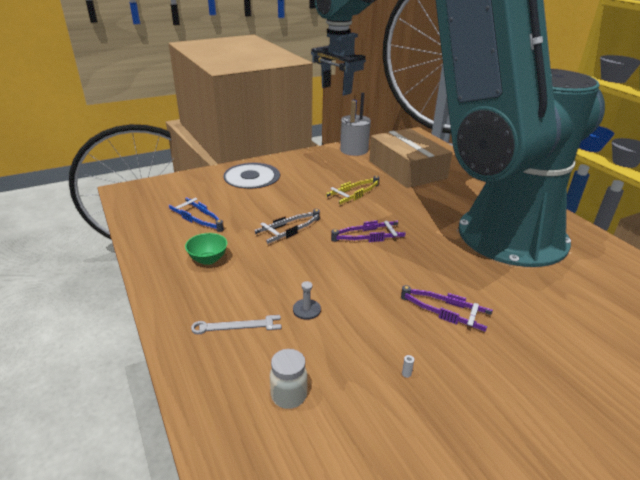

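View pics/side0.png

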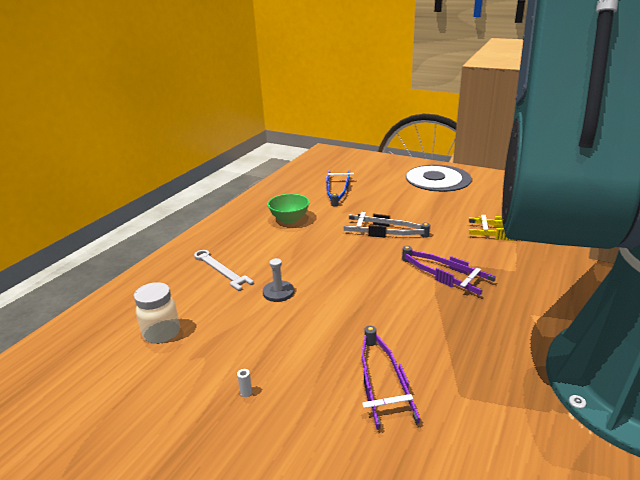

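The scene shows five tweezers-shaped things: blue (193,218), steel with black plates (287,230), yellow (350,196), and two purple (374,233 and 452,312). Only the steel one with black plates and an aluminium crossbar fits the description. I'll confirm it in a crop and triangulate the spacer (406,372), stand top (307,285) and tweezers points.

```bash
cat >> h.py <<'E'
def tri(rays):
    A=np.zeros((3,3));b=np.zeros(3)
    for o,d in rays:
        d=d/np.linalg.norm(d);M=np.eye(3)-np.outer(d,d);A+=M;b+=M@o
    p=np.linalg.solve(A,b); e=[np.linalg.norm((np.eye(3)-np.outer(d,d)/(d@d))@(p-o)) for o,d in rays]
    return p,max(e)
E
python3 - <<'E'
from h import *
im=cv2.imread('pics/scene0.png'); im2=cv2.imread('pics/side0.png')
c=np.hstack([cv2.resize(im[200:252,246:330],None,fx=4.7,fy=4.7,interpolation=2),cv2.resize(im2[200:252,340:424+10],None,fx=4.2,fy=4.7,interpolation=2)])
cv2.imwrite('pics/crop.png',c)
S=cams.camera_params('scene');D=cams.camera_params('side')
L=dict(spacer=((406,372),(242,394)),stand=((306,312),(280,292)),stand_top=((307,285),(275,264)),tw=((287,230),(381,235)),pl=((293,229),(379,227)),pr=((279,224),(382,222)),mark=((270,229),(357,218)),ptr=((261,223),(357,217)),tl=((270,240),(348,227)),tr=((254,232),(352,220)),jar=((288,392),(160,329)))
for k,(a,b) in L.items():
    p,e=tri([ray(S,a),ray(D,b)]); print(k,p.round(4),round(e,4))
# segment of spacer silhouette
for n,P in(('scene',S),('side',D)):
    for r in cams.regions_of(n,'spacer')[:2]: print(n,r['box'],r['confidence'])
E
```

```text
spacer [0.5284 0.2656 0.0013] 0.0034
stand [ 0.617   0.0221 -0.0074] 0.0027
stand_top [0.6163 0.0271 0.0646] 0.0018
tw [ 0.527  -0.2778 -0.0072] 0.0053
pl [ 0.5235 -0.249   0.0206] 0.0024
pr [ 0.5383 -0.3067  0.0044] 0.0
mark [ 0.5819 -0.2613  0.0271] 0.0003
ptr [ 0.5933 -0.2923  0.0212] 0.0078
tl [ 0.5931 -0.2358  0.013 ] 0.0012
tr [ 6.117e-01 -3.004e-01 -2.000e-04] 0.0027
jar [0.7414 0.2096 0.0034] 0.0005
scene [403.9, 356.0, 413.1, 374.7] 0.49
side [237.7, 370.1, 255.8, 397.1] 0.7
side [194.3, 248.6, 254.3, 290.2] 0.54
```

View pics/crop.png

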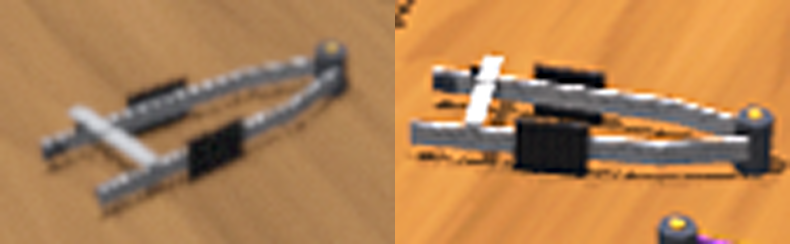

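The crop confirms the steel pair with black plates (287,230) as the tweezers meant. I'll move over them first, so the wrist camera sees them on the way to the spacer.

>>> {"fn": "servo_tool", "kwargs": {"motion": [[-0.025,-0.037,0,0,0],[-0.025,-0.037,0,0,0],[-0.025,-0.037,0,0,0],[-0.025,-0.037,0,0,0],[-0.025,-0.037,0,0,0],[-0.025,-0.037,0,0,0],[-0.025,-0.037,0,0,0],[-0.025,-0.037,0,0,0]]}}

```text
time: 2.3
tool_pos: [0.4102, -0.4111, 0.2141]
tcp_rot: [0.0, 0.789, -0.615, 0.0]
wrist_force: [-0.6, -0.2, 0.2]
width: 0.0911
```

>>> {"fn": "servo_tool", "kwargs": {"motion": [[-0.025,-0.037,0,0,0],[-0.025,-0.037,0,0,0],[-0.025,-0.037,0,0,0],[-0.023,-0.037,0,0,0],[0,0,0,0,0],[0,0,0,0,0],[0,0,0,0,0],[0,0,0,0,0]]}}

```text
time: 3.1
tool_pos: [0.5281, -0.2822, 0.2139]
tcp_rot: [0.0, 0.788, -0.615, -0.0]
wrist_force: [-0.3, 1.1, -1.3]
width: 0.0911
```

```bash
cat >> h.py <<'E'
def need(target,yaw=None):
    s=readout.get_state(); q=s['tcp_rot']; r=R.from_quat([q[1],q[2],q[3],q[0]]); m=r.as_matrix()
    cy=np.arctan2(m[1,0],m[0,0])
    d=m.T@(np.array(target)-s['tool_pos'])
    print('t',round(s['time'],2),'tcp',s['tool_pos'].round(4),'yaw',round(cy,4),'tilt',round(float(np.arccos(-m[2,2])),4),'w',round(s['width'],4),'F',s['wrist_force'].round(1),'-> tool shift',d.round(4), '' if yaw is None else 'turn about tool z %.4f'%(-(((yaw-cy+np.pi/2)%np.pi)-np.pi/2)))
    return s
E
python3 - <<'E'
from h import *
need([.528,.266,.2],)
im,P=snap('wrist','w1.png'); print(P)
print(readout.get_state()['joints'])
for t,z in dict(tweezers=0,plate_left=.014,plate_right=.014,mark_line=.0235,pointer=.0235,tip_left=.014,tip_right=.014,stand_top=.07,spacer=0).items():
    print(t,[(np.round(d['pixel']),round(d['confidence'],2),onz(P,d['pixel'],z,1).round(4)) for d in cams.spot_point('wrist',t)])
E
```

```text
t 3.1 tcp [ 0.5281 -0.2822  0.2139] yaw -1.3253 tilt 0.0001 w 0.0911 F [-0.3  1.1 -1.3] -> tool shift [-0.5318 -0.1332  0.0139] 
{'camera_matrix': array([[371.64829954,   0.        , 322.66530103],
       [  0.        , 371.64829954, 237.29564487],
       [  0.        ,   0.        ,   1.        ]]), 'view': array([[ 2.43403835e-01, -9.69924865e-01, -5.74460235e-04,
        -4.03020873e-01],
       [ 9.25760472e-01,  2.32497331e-01, -2.98182056e-01,
        -3.89493542e-01],
       [ 2.89347751e-01,  7.20468432e-02,  9.54508843e-01,
        -5.25640419e-01],
       [ 0.00000000e+00,  0.00000000e+00,  0.00000000e+00,
         1.00000000e+00]])}
[-5.29640138e-01  2.22066463e-01  1.94342133e+00  9.58057444e-07
  9.76089068e-01  7.95797785e-01]
tweezers [(array([  4., 262.]), 0.83, array([0.3397, 0.1654, 0.    ])), (array([338., 398.]), 0.67, array([ 0.2769, -0.3668,  0.    ]))]
plate_left [(array([  5., 280.]), 0.8, array([0.319 , 0.1525, 0.014 ])), (array([287., 198.]), 0.78, array([ 0.5304, -0.2448,  0.014 ])), (array([324., 405.]), 0.73, array([ 0.2727, -0.3489,  0.014 ])), (array([5
[... 591 characters left out ...]
509 ,  0.0235])), (array([366., 378.]), 0.45, array([ 0.3387, -0.3851,  0.0235]))]
tip_left [(array([328., 366.]), 0.87, array([ 0.3396, -0.3371,  0.014 ])), (array([293., 128.]), 0.76, array([ 0.6011, -0.2349,  0.014 ])), (array([566.,  56.]), 0.7, array([ 0.7748, -0.5062,  0.014 ]))]
tip_right [(array([576.,  96.]), 0.94, array([ 0.735 , -0.5323,  0.014 ])), (array([342., 128.]), 0.91, array([ 0.6119, -0.282 ,  0.014 ])), (array([364., 362.]), 0.68, array([ 0.3555, -0.3791,  0.014 ]))]
stand_top [(array([43., 69.]), 0.75, array([0.6199, 0.0346, 0.07  ])), (array([346., 151.]), 0.5, array([ 0.5938, -0.2864,  0.07  ]))]
spacer [(array([343., 202.]), 0.39, array([ 0.5373, -0.3031,  0.    ]))]
```

View pics/w1.png

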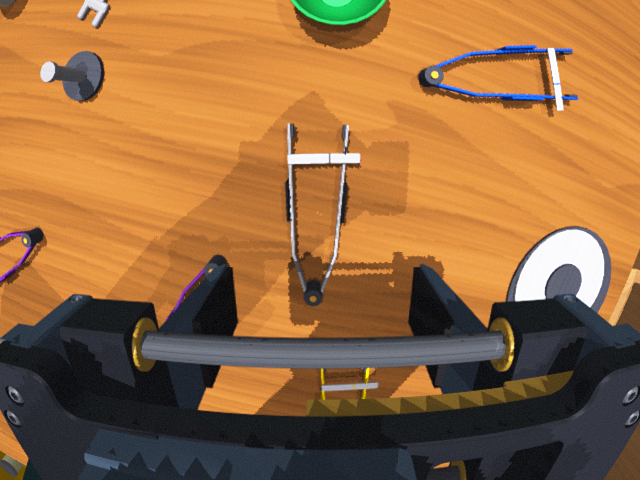

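Wrist view: the tweezers lie ahead, pivot at (313,298), tips at (292,128) and (345,128), crossbar mark at (329,158), stand top at (48,72). Now over to the spacer.

>>> {"fn": "servo_tool", "kwargs": {"motion": [[-0.044,-0.011,0,0,0],[-0.044,-0.011,0,0,0],[-0.044,-0.011,0,0,0],[-0.044,-0.011,0,0,0],[-0.044,-0.011,0,0,0],[-0.044,-0.011,0,0,0],[-0.044,-0.011,0,0,0],[-0.044,-0.011,0,0,0]]}}

```text
time: 4.4
tool_pos: [0.5278, 0.0833, 0.2142]
tcp_rot: [-0.0, 0.789, -0.615, 0.0]
wrist_force: [0.4, -0.1, -0.1]
width: 0.0912
```

>>> {"fn": "servo_tool", "kwargs": {"motion": [[-0.044,-0.011,0,0,0],[-0.044,-0.011,0,0,0],[-0.044,-0.011,0,0,0],[-0.044,-0.011,0,0,0],[0,0,0.035,0,0],[0,0,0.035,0,0],[0,0,0,0,0],[0,0,0,0,0]]}}

```text
time: 5.2
tool_pos: [0.5278, 0.2628, 0.1443]
tcp_rot: [0.0, 0.789, -0.615, -0.0]
wrist_force: [0.0, -0.8, 0.6]
width: 0.0909
```

```bash
python3 - <<'E'
from h import *
s=need([.528,.266,.012])
im,P=snap('wrist','w2.png')
for t,z in dict(spacer=0,spacer_mid=.02,stand_top=.07,stand=0).items():
    print(t,[(np.round(d['pixel']),round(d['confidence'],2),onz(P,d['pixel'],z,1).round(4)) for d in cams.spot_point('wrist',t)])
for r in cams.regions_of('wrist','spacer')[:1]: print(r['box'],r['confidence'])
E
```

```text
t 5.2 tcp [0.5278 0.2628 0.1443] yaw -1.3241 tilt 0.001 w 0.0909 F [ 0.  -0.8  0.6] -> tool shift [-0.0031 -0.0011  0.1323] 
spacer [(array([324., 224.]), 0.9, array([0.5263, 0.2604, 0.    ]))]
spacer_mid [(array([323., 230.]), 0.83, array([0.5268, 0.2616, 0.02  ]))]
stand_top [(array([612., 212.]), 0.88, array([0.6188, 0.0289, 0.07  ]))]
stand [(array([570., 193.]), 0.78, array([0.6212, 0.027 , 0.    ]))]
[314.2, 215.6, 333.0, 250.8] 0.66
```

View pics/w2.png

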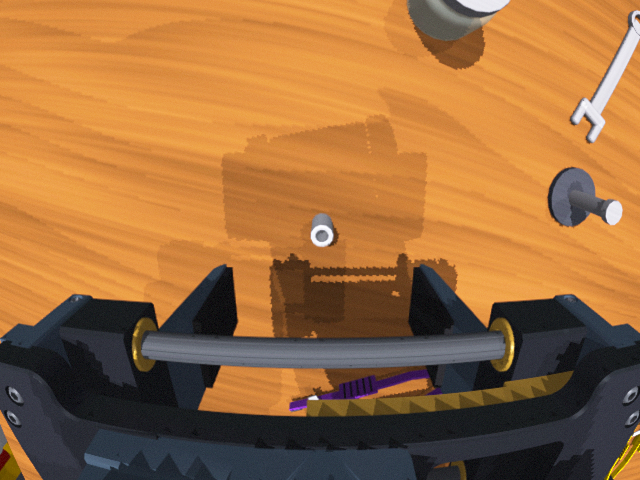

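Wrist view: spacer top at (321,235), centred between the fingers (columns 232 and 413), with the stand top at (613,212). Descending to grasp it.

>>> {"fn": "servo_tool", "kwargs": {"motion": [[0,0,0.03,0,0],[0,0,0.03,0,0],[0,0,0.03,0,0],[0,0,0.025,0,0],[0,0,0.015,0,0],[0,0,0,0,0],[0,0,0,0,255],[0,0,0,0,255]], "force": 15}}

```text
time: 6.3
tool_pos: [0.5287, 0.2633, 0.0153]
tcp_rot: [-0.001, 0.789, -0.615, 0.0]
wrist_force: [-0.2, 0.4, 0.4]
width: 0.0783
```

>>> {"fn": "servo_tool", "kwargs": {"motion": [[0,0,0,0,255],[0,0,0,0,255],[0,0,0,0,255],[0,0,0,0,255],[0,0,0,0,255],[0,0,0,0,255],[0,0,0,0,255],[0,0,0,0,255]]}}

```text
time: 7.1
tool_pos: [0.5278, 0.2629, 0.0139]
tcp_rot: [-0.0, 0.789, -0.615, -0.0]
wrist_force: [-0.6, 0.6, 0.2]
width: 0.0176
```

>>> {"fn": "servo_tool", "kwargs": {"motion": [[0,0,-0.02,0,255],[0,0,-0.04,0,255],[0,0,-0.045,0,255],[0,0,-0.045,0,255],[0,0,-0.026,0,255],[0.04,-0.005,0,0,255],[0.04,-0.005,0,0,255],[0.04,-0.005,0,0,255]]}}

```text
time: 7.9
tool_pos: [0.5719, 0.149, 0.1903]
tcp_rot: [-0.0, 0.789, -0.614, 0.0]
wrist_force: [0.9, 1.3, -0.5]
width: 0.0175
```

>>> {"fn": "servo_tool", "kwargs": {"motion": [[0.04,-0.005,0,0,255],[0.04,-0.005,0,0,255],[0.03,-0.004,0,0,255],[0.018,-0.001,0,0,255],[0,0,0,0,255],[0,0,0,0,255],[0,0,0,0,255],[0,0,0,0,255]]}}

```text
time: 8.7
tool_pos: [0.6171, 0.0308, 0.1899]
tcp_rot: [-0.0, 0.789, -0.614, -0.0]
wrist_force: [-1.2, -0.0, -0.2]
width: 0.0171
```

```bash
python3 - <<'E'
from h import *
s=need([.618,.030,.0855])
im,P=snap('wrist','w3.png')
for t,z in dict(stand_top=.07,stand=0,spacer=.176).items():
    print(t,[(np.round(d['pixel'],1),round(d['confidence'],2),onz(P,d['pixel'],z,1).round(4)) for d in cams.spot_point('wrist',t)])
# refine old measurement: spacer top center at z .04 for bias: use saved view
for n in ['scene','side']:
    im,Q=snap(n,n+'1.png')
    for t,z in dict(stand_top=.07,spacer=.176).items(): print(n,t,[(np.round(d['pixel'],1),round(d['confidence'],2),onz(Q,d['pixel'],z).round(4)) for d in cams.spot_point(n,t)])
cv2.imwrite('pics/w3c.png',cv2.resize(cv2.imread('pics/w3.png')[170:350,200:440],None,fx=3,fy=3))
E
```

```text
t 8.7 tcp [0.6171 0.0308 0.1899] yaw -1.3228 tilt 0.0001 w 0.0171 F [-1.2 -0.  -0.2] -> tool shift [ 0.001  -0.0007  0.1044] 
stand_top [(array([323.8, 229.8]), 0.75, array([0.6179, 0.0292, 0.07  ]))]
stand [(array([326.7, 209.7]), 0.73, array([0.6192, 0.0264, 0.    ]))]
spacer [(array([326.3, 284.3]), 0.72, array([0.618, 0.028, 0.176]))]
scene stand_top [(array([305.6, 285.5]), 0.61, array([0.6216, 0.0307, 0.07  ]))]
scene spacer [(array([308.9, 242.3]), 0.46, array([0.6159, 0.0328, 0.176 ]))]
side stand_top [(array([278.2, 259.9]), 0.84, array([0.6124, 0.0227, 0.07  ]))]
side spacer []
```

View pics/w3c.png

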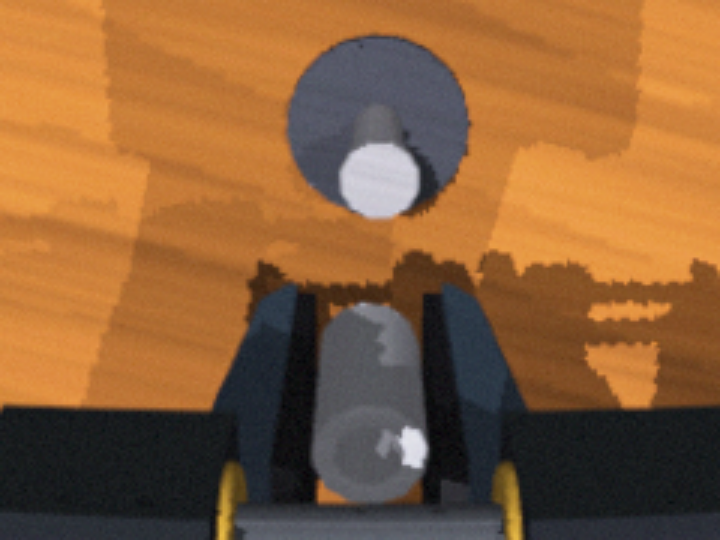

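The crop shows the stand top disc centred at (326.5,230.3) in full-image pixels and the held spacer's top circle at (323.3,320.7).

```bash
python3 - <<'E'
from h import *
s=need([.618,.030,.0855])
P=cams.camera_params('wrist')
print('disc',onz(P,(326.5,230.3),.07,1),'foot',onz(P,(326,211),.008,1),'spacer top',onz(P,(323.3,320.7),.216,1))
# spacer before grasp: shift P to pose then
d=np.array([.5278,.2628,.1443])-s['tool_pos']
print('spacer pre (rel TCP)',onz(P,(321.5,235.5),.04-d[2],1)+d-np.array([.5278,.2628,.1443]))
print('disc rel TCP',onz(P,(326.5,230.3),.07,1)-s['tool_pos'])
im=cv2.imread('pics/w3.png');g=cv2.cvtColor(im,6)
m=((g>170)&(im.max(2).astype(int)-im.min(2)<40)).astype(np.uint8)
n,l,st,c=cv2.connectedComponentsWithStats(m)
for i in range(1,n):
    if st[i,4]>150:print(st[i],c[i])
E
```

```text
t 9.2 tcp [0.6174 0.0297 0.1899] yaw -1.324 tilt 0.0 w 0.017 F [0.3 0.8 0. ] -> tool shift [-1.000e-04 -6.000e-04  1.044e-01] 
disc [0.61838907 0.02587356 0.07      ] foot [0.6199092  0.02616605 0.008     ] spacer top [0.61809489 0.02864936 0.216     ]
spacer pre (rel TCP) [ 0.00030904  0.00012852 -0.1043    ]
disc rel TCP [ 0.00095598 -0.0038616  -0.11990957]
[ 316    0  125  153 3201] [378.0652921   75.52952202]
[590   0  50  36 886] [622.86907449  11.34424379]
[ 112    5   73   66 3086] [142.11989631  37.1639663 ]
[314 218  25  25 499] [325.94789579 229.7254509 ]
```

>>> {"fn": "servo_tool", "kwargs": {"motion": [[0.0035,0,0.03,0,255],[0,0,0.03,0,255],[0,0,0.025,0,255],[0,0,0.012,0,255],[0,0,0.005,0,255],[0,0,0.003,0,255],[0,0,0.0005,0,255],[0,0,0,0,255]]}}

```text
time: 10.0
tool_pos: [0.6189, 0.0263, 0.0854]
tcp_rot: [-0.0, 0.789, -0.615, 0.001]
wrist_force: [-0.6, 0.4, -0.6]
width: 0.017
```

```bash
python3 - <<'E'
from h import *
s=need([.6184,.0265,.0842])
a=snap('scene')[0][200:340,250:370];b=snap('side')[0][190:330,220:340]
cv2.imwrite('pics/s2.png',np.hstack([cv2.resize(a,None,fx=3.3,fy=3.3),cv2.resize(b,None,fx=3.3,fy=3.3)]))
E
```

```text
t 10.0 tcp [0.6189 0.0263 0.0854] yaw -1.324 tilt 0.0013 w 0.017 F [-0.6  0.4 -0.6] -> tool shift [-0.0003  0.0004  0.0012]
```

View pics/s2.png

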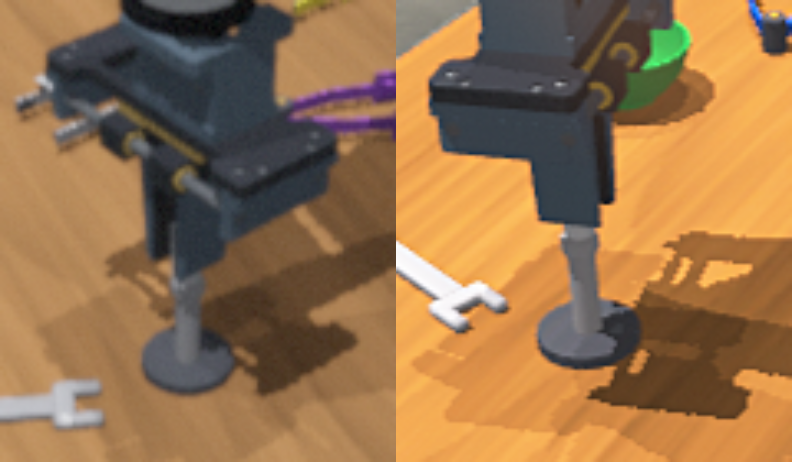

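Both views show the spacer sitting over the stand top with its foot very near it. I'll lower the last millimetre and release.

>>> {"fn": "servo_tool", "kwargs": {"motion": [[0,0,0.0005,0,255],[0,0,0.0005,0,255],[0,0,0,0,255],[0,0,0,0,255],[0,0,0,0,190],[0,0,0,0,180],[0,0,0,0,100],[0,0,0,0,0]]}}

```text
time: 10.9
tool_pos: [0.6182, 0.0263, 0.0833]
tcp_rot: [0.0, 0.789, -0.615, -0.0]
wrist_force: [-0.3, -0.0, 1.0]
width: 0.0396
```

>>> {"fn": "servo_tool", "kwargs": {"motion": [[0,0,0,0,0],[0,0,0,0,0],[0,0,0,0,0],[0,0,0,0,0],[0,0,0,0,0],[0,0,-0.02,0,0],[0,0,-0.04,0,0],[0,0,-0.04,0,0]]}}

```text
time: 11.7
tool_pos: [0.6177, 0.0263, 0.1841]
tcp_rot: [0.0, 0.789, -0.615, -0.001]
wrist_force: [0.3, 0.1, 0.5]
width: 0.0908
```

```bash
python3 - <<'E'
from h import *
s=need([.53,-.28,.20])
im,P=snap('wrist','w4.png')
for t,z in dict(stand_top=.07,spacer=.07,spacer_mid=.09).items():
    print(t,[(np.round(d['pixel'],1),round(d['confidence'],2),onz(P,d['pixel'],z,1).round(4)) for d in cams.spot_point('wrist',t)])
a=snap('scene')[0][200:340,270:350];b=snap('side')[0][190:330,240:320]
cv2.imwrite('pics/s3.png',np.hstack([cv2.resize(a,None,fx=3.5,fy=3.5),cv2.resize(b,None,fx=3.5,fy=3.5),cv2.resize(im[150:350,260:390],(319,490))]))
E
```

```text
t 11.7 tcp [0.6177 0.0263 0.1841] yaw -1.324 tilt 0.0016 w 0.0908 F [0.3 0.1 0.5] -> tool shift [ 0.2756  0.1599 -0.0158] 
stand_top []
spacer [(array([325.9, 231.5]), 0.91, array([0.619 , 0.0232, 0.07  ]))]
spacer_mid [(array([322. , 237.2]), 0.6, array([0.6197, 0.0265, 0.09  ]))]
```

View pics/s3.png

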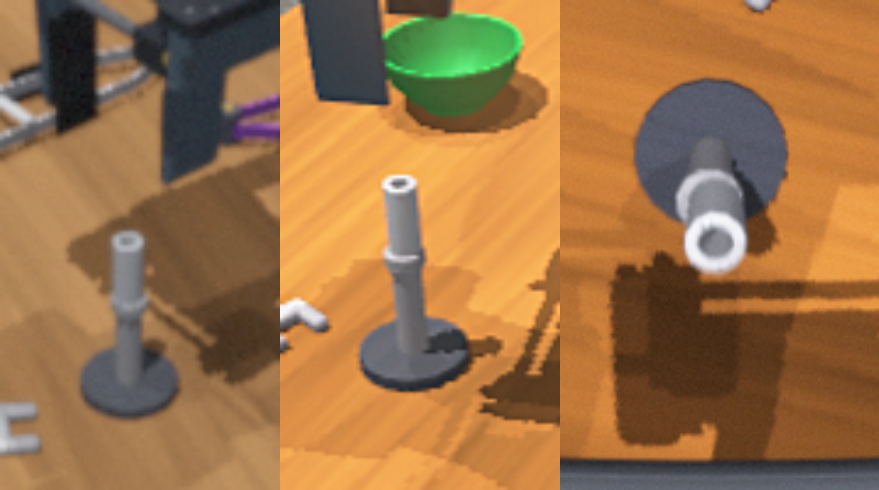

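The spacer stands upright on the stand top, about 2 mm off centre at most. On to the tweezers.

>>> {"fn": "servo_tool", "kwargs": {"motion": [[0.035,0.02,0,0,0],[0.035,0.02,0,0,0],[0.035,0.02,0,0,0],[0.035,0.02,0,0,0],[0.035,0.02,0,0,0],[0.035,0.02,0,0,0],[0.035,0.02,0,0,0],[0.031,0.02,-0.01,0,0]]}}

```text
time: 12.8
tool_pos: [0.5287, -0.2814, 0.1909]
tcp_rot: [0.0, 0.789, -0.615, -0.002]
wrist_force: [0.3, 1.2, -0.4]
width: 0.0911
```

>>> {"fn": "servo_tool", "kwargs": {"motion": [[0,0,0,0,0],[0,0,0,0,0],[0,0,0,0,0],[0,0,0,0,0],[0,0,0,0,0],[0,0,0,0,0],[0,0,0,0,0],[0,0,0,0,0]]}}

```text
time: 13.6
tool_pos: [0.5306, -0.2803, 0.1935]
tcp_rot: [0.0, 0.789, -0.615, 0.0]
wrist_force: [0.2, 0.3, -0.4]
width: 0.0913
```

```bash
cat > fit.py <<'E'
from h import *
from scipy.optimize import least_squares
s=need([.53,-.28,.20])
im,P=snap('wrist','w5.png')
J=0.0; piv=np.array([-.105,0])
def right(x,y,a):  # point on right arm at mark pose, opened by a
    c,sn=np.cos(-a),np.sin(-a); return piv+np.array([[c,-sn],[sn,c]])@(np.array([x,y])-piv)
pts=dict(plate_left=(0,.024,.014),plate_right=(*right(0,-.024,.1),.014),mark_line=(.042,-.0195,.0235),pointer=(*right(.052,-.0195,.1),.0235),tip_left=(.07,.015,.014),tip_right=(*right(.07,-.015,.1),.014))
obs=[]
for t,m in pts.items():
    for d in cams.spot_point('wrist',t):
        p=onz(P,d['pixel'],m[2],1)
        if np.linalg.norm(p[:2]-[.56,-.28])<.09: obs.append((t,m,p)); print(t,np.round(d['pixel'],1),round(d['confidence'],2),p.round(4))
def f(v):
    c,sn=np.cos(v[2]),np.sin(v[2])
    return np.concatenate([np.array([[c,-sn],[sn,c]])@np.array(m[:2])+v[:2]-p[:2] for t,m,p in obs])*1000
r=least_squares(f,[.53,-.28,.2],loss='soft_l1');print(r.x,np.round(f(r.x).reshape(-1,2),1).tolist())
x,y,a=r.x
for k,m in dict(piv=(-.105,0,.028),**pts).items():
    w=[x+np.cos(a)*m[0]-np.sin(a)*m[1],y+np.sin(a)*m[0]+np.cos(a)*m[1],m[2]]
    q=proj(P,w,1); cv2.circle(im,(int(q[0]*1+.5),int(q[1]+.5)),2,(0,0,255) if k!='piv' else (0,255,0),-1)
cv2.imwrite('pics/w5c.png',cv2.resize(im[100:320,220:430],None,fx=2.7,fy=2.7,interpolation=2))
E
python3 fit.py
```

```text
t 13.6 tcp [ 0.5306 -0.2803  0.1935] yaw -1.3238 tilt 0.0 w 0.0913 F [ 0.2  0.3 -0.4] -> tool shift [-0.0004  0.0006 -0.0065] 
plate_left [284.5 208.6] 0.64 [ 0.5262 -0.244   0.014 ]
plate_right [349.4 209.5] 0.63 [ 0.5407 -0.3053  0.014 ]
mark_line [331.9 162.8] 0.71 [ 0.5814 -0.277   0.0235]
pointer [348.4 154.5] 0.56 [ 0.5926 -0.2897  0.0235]
tip_left [295.5 129.8] 0.96 [ 0.6026 -0.2368  0.014 ]
tip_right [345.3 137.2] 0.7 [ 0.6072 -0.2836  0.014 ]
[ 0.5355167  -0.2680779   0.24123476] [[3.6, -0.8], [0.2, 3.1], [-0.4, 0.0], [-0.9, -0.6], [-2.7, -0.0], [1.7, 0.2]]
```

View pics/w5c.png

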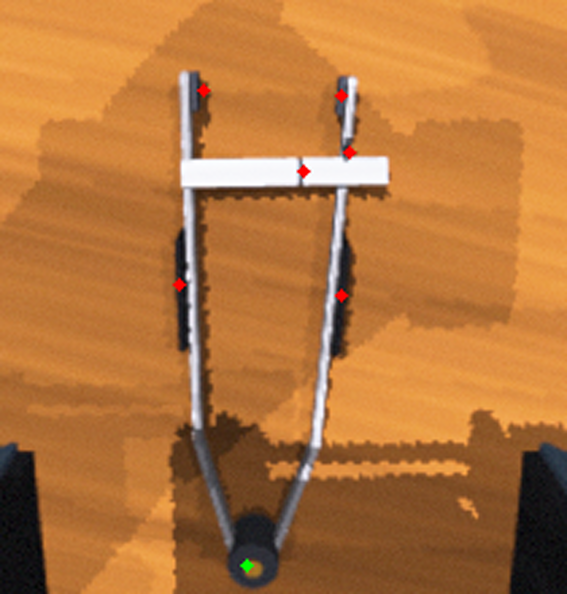

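The fit agrees well with the picture; I'll refine it with hand-read crop points: pivot (253,568), line (301,171), arm ends (185,72) and (352,77).

```bash
python3 - <<'E'
from h import *
from scipy.optimize import least_squares
P=cams.camera_params('wrist')
piv=np.array([-.105,0])
def right(x,y,a):
    c,sn=np.cos(-a),np.sin(-a); return piv+np.array([[c,-sn],[sn,c]])@(np.array([x,y])-piv)
O=[((253,568),(-.105,0,.028)),((301,171),(.042,-.0195,.0235)),((185,72),(.077,.0195,.02)),((352,77),(*right(.077,-.0195,.1),.02)),((200,90),(.07,.0155,.019))]
W=[(m,onz(P,(220+c[0]/2.7,100+c[1]/2.7),m[2],1)) for c,m in O]
def f(v):
    c,sn=np.cos(v[2]),np.sin(v[2])
    return np.concatenate([np.array([[c,-sn],[sn,c]])@np.array(m[:2])+v[:2]-p[:2] for m,p in W])*1000
r=least_squares(f,[.53,-.28,.2]);print(r.x,np.round(f(r.x).reshape(-1,2),1).tolist())
x,y,a=r.x
off=right(0,-.024,.1); cy=(.024+off[1])/2; print('plate right',off,'mid y',cy)
ay=a-np.pi/2-.05
g=[x+np.cos(a)*0-np.sin(a)*cy,y+np.cos(a)*cy]
need([*g,.002],ay)
E
```

```text
[ 0.53489699 -0.26918964  0.26096784] [[0.7, 0.2], [-0.2, -0.2], [0.2, -0.1], [0.0, -0.5], [-0.7, 0.6]]
plate right [-0.00292056 -0.03436261] mid y -0.005181304357294789
t 13.95 tcp [ 0.5306 -0.2804  0.1935] yaw -1.3241 tilt 0.0001 w 0.0915 F [-0.3  0.2  0.2] -> tool shift [-0.0046 -0.007   0.1915] turn about tool z 0.0357
```

>>> {"fn": "servo_tool", "kwargs": {"motion": [[-0.0045,-0.007,0,0.036,0],[0,0,0.04,0,0],[0,0,0.04,0,0],[0,0,0.04,0,0],[0,0,0.03,0,0],[0,0,0.02,0,0],[0,0,0.013,0,0],[0,0,0.0065,0,0]], "force": 25}}

```text
time: 14.75
tool_pos: [0.536, -0.2741, 0.003]
tcp_rot: [0.0, 0.778, -0.629, -0.001]
wrist_force: [-0.4, -0.9, -0.4]
width: 0.091
```

>>> {"fn": "servo_tool", "kwargs": {"motion": [[0,0,0,0,40],[0,0,0,0,75],[0,0,0,0,100],[0,0,0,0,100],[0,0,0,0,100],[0,0,0,0,100],[0,0,0,0,100],[0,0,0,0,100]]}}

```text
time: 15.55
tool_pos: [0.5368, -0.2746, 0.0046]
tcp_rot: [-0.0, 0.778, -0.629, 0.001]
wrist_force: [-0.7, 1.5, 7.5]
width: 0.0557
```

>>> {"fn": "servo_tool", "kwargs": {"motion": [[0,0,-0.001,0,109],[0,0,-0.001,0,109],[0,0,0,0,109],[0,0,0,0,109],[0,0,0,0,109],[0,0,0,0,109],[0,0,0,0,109],[0,0,0,0,109]]}}

```text
time: 16.35
tool_pos: [0.5363, -0.2743, 0.0059]
tcp_rot: [-0.0, 0.778, -0.629, -0.0]
wrist_force: [-0.3, -0.2, -1.5]
width: 0.0522
```

```bash
python3 - <<'E'
from h import *
need([.5355,-.2742,.005])
E
```

```text
t 16.35 tcp [ 0.5363 -0.2743  0.0059] yaw -1.36 tilt 0.0 w 0.0522 F [-0.3 -0.2 -1.5] -> tool shift [-0.0003  0.0007  0.0009]
```

>>> {"fn": "servo_tool", "kwargs": {"motion": [[0,0,-0.005,0,109],[0,0,-0.01,0,109],[0,0,-0.015,0,109],[0,0,-0.02,0,109],[0,0,-0.02,0,109],[0,0,-0.01,0,109],[0,0,0,0,109],[0,0,0,0,109]]}}

```text
time: 17.15
tool_pos: [0.5361, -0.2742, 0.0859]
tcp_rot: [-0.0, 0.778, -0.629, 0.0]
wrist_force: [-0.0, 0.5, -1.3]
width: 0.0522
```

```bash
python3 - <<'E'
from h import *
need([.5355,-.2742,.005])
im,P=snap('wrist','w6.png')
a=snap('scene')[0][170:270,220:360];b=snap('side')[0][140:240,320:460]
cv2.imwrite('pics/s6.png',np.hstack([np.vstack([cv2.resize(a,None,fx=2.8,fy=2.8),cv2.resize(b,None,fx=2.8,fy=2.8)]),cv2.resize(im[100:370,200:440],(400,560))[:, :]]))
for t in ['tip_left','tip_right','mark_line','pointer','plate_left','plate_right']:
    print(t,[(np.round(d['pixel'],1),round(d['confidence'],2)) for d in cams.spot_point('wrist',t)[:3]])
E
```

```text
t 17.15 tcp [ 0.5361 -0.2742  0.0859] yaw -1.36 tilt 0.0001 w 0.0522 F [-0.   0.5 -1.3] -> tool shift [-0.0002  0.0006  0.0809] 
tip_left [(array([282.5, 161. ]), 0.64)]
tip_right [(array([366. , 164.5]), 0.86)]
mark_line [(array([364.5, 230.2]), 0.89)]
pointer [(array([375.9, 210.5]), 0.95)]
plate_left [(array([271.9, 306.7]), 0.68), (array([587.6,  25.6]), 0.58), (array([12.4, 85.8]), 0.43)]
plate_right [(array([375.9, 310.7]), 0.87), (array([599.3,  98.8]), 0.75)]
```

View pics/s6.png

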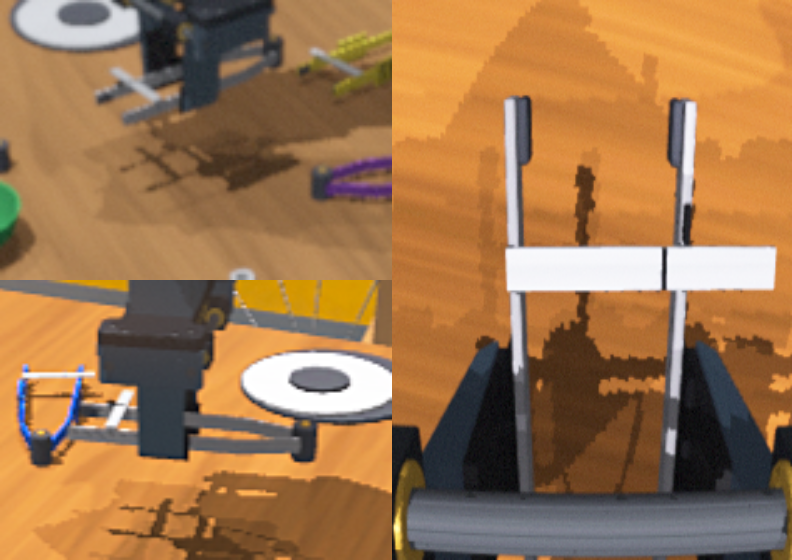

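Picture: the tweezers hang level in the fingers, line at crop (664,268), arm ends at (511,98) and (691,101), pointer to the right of the line. I'll fit the held pose relative to the TCP and work out the move to the stand.

```bash
cat > held.py <<'E'
from h import *
from scipy.optimize import least_squares
piv=np.array([-.105,0])
def right(x,y,a):
    c,sn=np.cos(-a),np.sin(-a); return piv+np.array([[c,-sn],[sn,c]])@(np.array([x,y])-piv)
def held(px,free=()):
    """px: list of (pixel, side, xyz). fit x,y,yaw,opening a,pitch with z of origin = TCP-.0059"""
    P=cams.camera_params('wrist'); s=readout.get_state(); tc=s['tool_pos']
    def pts(v):
        r=R.from_euler('ZY',[v[2],v[4]]).as_matrix(); o=np.array([v[0],v[1],tc[2]-.0059])
        out=[]
        for p,sd,m in px:
            xy=right(m[0],m[1],v[3]) if sd=='R' else m[:2]
            out.append(r@np.array([*xy,m[2]])+o)
        return out
    f=lambda v:np.r_[np.concatenate([np.array(proj(P,w,1))-p[0] for w,p in zip(pts(v),px)]),v[4]*50]
    r=least_squares(f,[tc[0],tc[1],.2,.05,0]); v=r.x
    print('origin',v[:2].round(4),'yaw',v[2].round(4),'open',v[3].round(4),'pitch(down+)',v[4].round(3),'res px',f(v).round(1).tolist())
    print('gap est',.030+.175*v[3])
    return v,tc
E
python3 - <<'E'
from held import *
c=lambda u,v:np.array([200+(u-392)*.6,100+v*270/560])
v,tc=held([(c(664,268),'L',(.042,-.0195,.0235)),(c(511,98),'L',(.077,.0195,.02)),(c(691,101),'R',(.077,-.0195,.02)),(c(685,229),'R',(.052,-.0195,.0235)),(c(531,130),'L',(.07,.015,.019)),(c(668,132),'R',(.07,-.015,.019))])
sp=np.array([.6184,.0264]); n=np.array
a=v[2]; Rm=lambda a:np.array([[np.cos(a),-np.sin(a)],[np.sin(a),np.cos(a)]])
off=Rm(a).T@(tc[:2]-v[:2]); print('TCP in tweezers frame',off)
for back in (.067,.13):
    yawt=a  # keep yaw
    # mid line between tips for this opening: y=-(.175*open)/2
    ym=-.175*v[3]/2
    o=sp-Rm(a)@np.array([back,ym]); t=o+Rm(a)@off
    print(back); need([*t,.076+.0059])
E
```

```text
origin [ 0.5351 -0.2731] yaw 0.206 open 0.0319 pitch(down+) -0.015 res px [0.0, 0.2, 0.4, -0.4, -0.9, 0.5, -0.1, -1.8, -0.5, 0.2, 1.1, 1.1, -0.7]
gap est 0.03558660718201591
TCP in tweezers frame [ 0.00082917 -0.0013165 ]
0.067
t 17.6 tcp [ 0.5361 -0.2743  0.0856] yaw -1.36 tilt 0.0004 w 0.0523 F [-0.4 -0.  -1.4] -> tool shift [-0.2786 -0.0772  0.0038] 
0.13
t 17.6 tcp [ 0.5361 -0.2743  0.0856] yaw -1.36 tilt 0.0004 w 0.0523 F [-0.4 -0.  -1.4] -> tool shift [-0.2789 -0.0142  0.0038]
```

>>> {"fn": "servo_tool", "kwargs": {"motion": [[-0.02,-0.002,0,0,109],[-0.035,-0.002,0,0,109],[-0.04,-0.002,0,0,109],[-0.045,-0.002,0,0,109],[-0.045,-0.002,0,0,109],[-0.04,-0.002,0,0,109],[-0.034,-0.002,0,0,109],[-0.02,0,0,0,109]]}}

```text
time: 18.4
tool_pos: [0.4905, 0.0041, 0.0859]
tcp_rot: [0.0, 0.778, -0.628, -0.0]
wrist_force: [0.4, -0.4, -1.6]
width: 0.0522
```

>>> {"fn": "servo_tool", "kwargs": {"motion": [[0,0,0,0,109],[0,0,0,0,109],[0,0,0,0,109],[0,0,0,0,109],[0,0,0,0,109],[0,0,0,0,109],[0,0,0,0,109],[0,0,0,0,109]]}}

```text
time: 19.2
tool_pos: [0.4916, 0.0013, 0.0859]
tcp_rot: [-0.0, 0.778, -0.629, -0.0]
wrist_force: [-0.3, 0.2, -1.1]
width: 0.0521
```

```bash
python3 - <<'E'
from held import *
need([.5,0.,.0818])
im,P=snap('wrist','w7.png')
for t in ['tip_left','tip_right','mark_line','pointer','spacer','spacer_mid']:
    print(t,[(np.round(d['pixel'],1),round(d['confidence'],2),onz(P,d['pixel'],.11,1).round(4)) for d in cams.spot_point('wrist',t)[:2]])
cv2.imwrite('pics/w7c.png',cv2.resize(im[20:320,200:440],None,fx=2,fy=2))
E
```

```text
t 19.2 tcp [0.4916 0.0013 0.0859] yaw -1.3602 tilt 0.0 w 0.0521 F [-0.3  0.2 -1.1] -> tool shift [ 0.0031 -0.0079  0.0041] 
tip_left [(array([283.3, 161.4]), 0.97, array([0.5575, 0.0305, 0.11  ]))]
tip_right [(array([364.6, 164. ]), 0.65, array([ 0.5633, -0.0013,  0.11  ]))]
mark_line [(array([362.2, 230.7]), 0.92, array([ 0.5361, -0.0068,  0.11  ])), (array([322.6,  37.5]), 0.15, array([0.6094, 0.0256, 0.11  ]))]
pointer [(array([377.9, 210.2]), 0.59, array([ 0.546 , -0.0111,  0.11  ])), (array([322.4,  39. ]), 0.22, array([0.6087, 0.0256, 0.11  ]))]
spacer [(array([325. ,  40.6]), 0.75, array([0.6083, 0.0244, 0.11  ]))]
spacer_mid [(array([328.6,  27.8]), 0.76, array([0.6139, 0.0242, 0.11  ]))]
```

View pics/w7c.png

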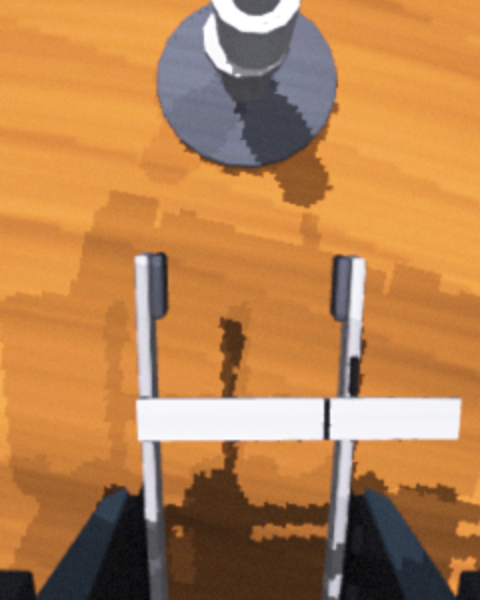

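The spacer's top ring is at crop (255,0) ahead, between the tips at crop columns 165 and 335. I'll compute the final forward move from this view.

```bash
python3 - <<'E'
from held import *
c=lambda u,v:np.array([200+u/2,20+v/2])
v,tc=held([(c(327,419),'L',(.042,-.0195,.0235)),(c(142,256),'L',(.077,.0195,.02)),(c(358,259),'R',(.077,-.0195,.02)),(c(166,286),'L',(.07,.015,.019)),(c(334,288),'R',(.07,-.015,.019))])
P=cams.camera_params('wrist')
a=v[2];Rm=np.array([[np.cos(a),-np.sin(a)],[np.sin(a),np.cos(a)]])
for n,sp in dict(cam=onz(P,c(254.5,-2),.11,1)[:2],tcp=np.array([.6184,.0264])).items():
    rel=Rm.T@(sp-v[:2]); d=rel-[.067,-.175*v[3]/2]
    print(n,sp.round(4),'spacer in tweezers',rel.round(4)); w=Rm@d
    need([*(tc[:2]+w),.0858])
E
```

```text
origin [0.4902 0.002 ] yaw 0.2158 open 0.0346 pitch(down+) -0.006 res px [-0.1, -0.4, 0.5, -0.4, -0.2, -0.4, -0.3, 0.5, 0.2, 0.6, -0.3]
gap est 0.03604814547114151
cam [0.6174 0.0257] spacer in tweezers [ 0.1293 -0.0041]
t 19.55 tcp [0.4916 0.0015 0.086 ] yaw -1.3599 tilt 0.0001 w 0.0522 F [-0.1 -0.5 -1.8] -> tool shift [ 0.0008 -0.0623  0.0002] 
tcp [0.6184 0.0264] spacer in tweezers [ 0.1304 -0.0036]
t 19.55 tcp [0.4916 0.0015 0.086 ] yaw -1.3599 tilt 0.0001 w 0.0522 F [-0.1 -0.5 -1.8] -> tool shift [ 0.0003 -0.0634  0.0002]
```

The two estimates agree: about 63 mm forward, under 1 mm sideways. I'll advance slowly.

>>> {"fn": "servo_tool", "kwargs": {"motion": [[0.0005,-0.006,0,0,109],[0,-0.01,0,0,109],[0,-0.012,0,0,109],[0,-0.012,0,0,109],[0,-0.01,0,0,109],[0,-0.008,0,0,109],[0,-0.005,0,0,109],[0,0,0,0,109]]}}

```text
time: 20.35
tool_pos: [0.5538, 0.0143, 0.0859]
tcp_rot: [-0.0, 0.778, -0.629, 0.0]
wrist_force: [0.4, 0.4, -1.4]
width: 0.0522
```

>>> {"fn": "servo_tool", "kwargs": {"motion": [[0,0,0,0,112],[0,0,0,0,115],[0,0,0,0,117],[0,0,0,0,118],[0,0,0,0,119],[0,0,0,0,119],[0,0,0,0,119],[0,0,0,0,119]]}}

```text
time: 21.15
tool_pos: [0.5533, 0.0141, 0.0859]
tcp_rot: [-0.0, 0.778, -0.629, -0.0]
wrist_force: [-0.7, -0.8, -1.8]
width: 0.0489
```

```bash
python3 - <<'E'
from held import *
need([.5,0.,.0818])
im,P=snap('wrist','w8.png')
for t in ['tip_left','tip_right','mark_line','pointer','spacer']:
    print(t,[(np.round(d['pixel'],1),round(d['confidence'],2)) for d in cams.spot_point('wrist',t)[:2]])
a=cv2.resize(im[130:280,250:400],None,fx=4,fy=4,interpolation=2)
b=snap('side')[0][150:300,210:330]
cv2.imwrite('pics/w8c.png',np.hstack([a,cv2.resize(b,(200,250)) if 0 else cv2.copyMakeBorder(cv2.resize(b,(200,250)),0,350,0,0,0)]))
E
```

```text
t 21.15 tcp [0.5533 0.0141 0.0859] yaw -1.36 tilt 0.0 w 0.0489 F [-0.7 -0.8 -1.8] -> tool shift [0.0027 0.0551 0.0041] 
tip_left [(array([289.9, 160.6]), 0.96), (array([320.6, 162. ]), 0.69)]
tip_right [(array([358.8, 161.6]), 0.88)]
mark_line [(array([366.9, 228.7]), 0.92)]
pointer [(array([373.8, 210.7]), 0.67)]
spacer [(array([328.1, 164. ]), 0.68)]
```

View pics/w8c.png

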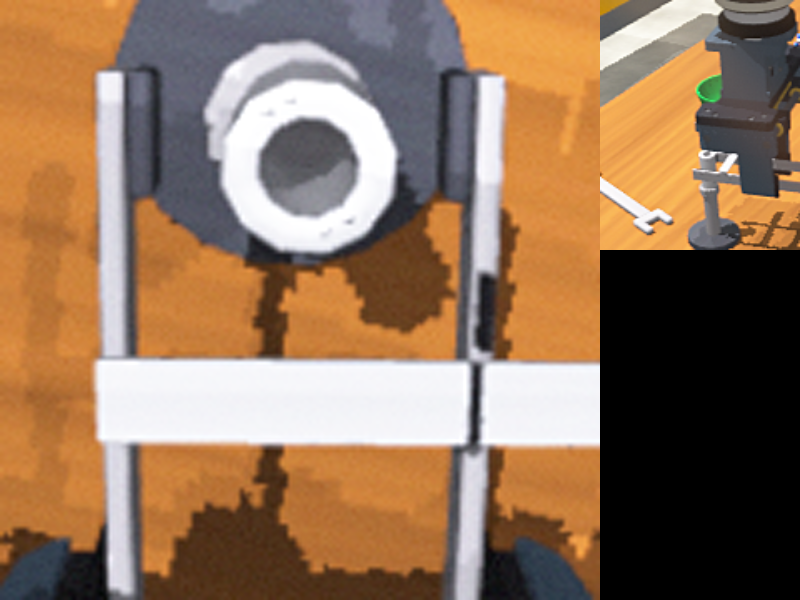

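The spacer sits centred between the pads at crop columns 158 and 442; the pointer (486) is about 1.2 mm right of the line (475). A final squeeze of 2 counts.

>>> {"fn": "servo_tool", "kwargs": {"motion": [[0,0,0,0,120],[0,0,0,0,121],[0,0,0,0,121],[0,0,0,0,121],[0,0,0,0,121],[0,0,0,0,121],[0,0,0,0,121],[0,0,0,0,121]]}}

```text
time: 22.3
tool_pos: [0.5532, 0.0141, 0.0859]
tcp_rot: [0.0, 0.778, -0.629, -0.0]
wrist_force: [0.4, 0.7, -0.5]
width: 0.0479
```

```bash
python3 - <<'E'
from held import *
need([.5,0.,.0818])
im,P=snap('wrist','w9.png')
g=cv2.cvtColor(im,6)
# dark line on bar (crop rows 370..440 -> img 223..238) and pointer (crop rows 275..345 -> img 200..214)
for r0,r1 in ((224,237),(201,213)):
    st=g[r0:r1,355:385].mean(0); print((355+np.arange(30))[np.argsort(st)[:4]],st.round().astype(int).tolist())
old=cv2.cvtColor(cv2.imread('pics/w8.png'),6)
for r0,r1 in ((224,237),(201,213)): print('old',old[r0:r1,355:385].mean(0).round().astype(int).tolist())
# pad inner faces and spacer on a row across pads: crop row ~150 -> img 167
for n,x in(('old',old),('new',g)): print(n,x[164:170,280:375].mean(0).round().astype(int).tolist())
E
```

```text
t 22.3 tcp [0.5532 0.0141 0.0859] yaw -1.36 tilt 0.0001 w 0.0479 F [ 0.4  0.7 -0.5] -> tool shift [0.0027 0.055  0.0041] 
[370 369 371 368] [244, 244, 244, 244, 245, 244, 244, 244, 244, 244, 244, 245, 244, 183, 61, 43, 152, 233, 246, 245, 244, 244, 244, 244, 244, 244, 244, 244, 244, 244]
[369 370 371 372] [84, 90, 95, 93, 95, 112, 133, 135, 106, 83, 84, 151, 167, 94, 33, 35, 40, 54, 69, 75, 89, 119, 140, 152, 152, 152, 152, 152, 151, 152]
old [245, 244, 244, 245, 245, 244, 245, 245, 244, 245, 246, 241, 157, 46, 57, 178, 241, 246, 245, 244, 244, 244, 244, 244, 244, 244, 244, 244, 244, 244]
old [84, 90, 96, 94, 96, 114, 129, 136, 137, 110, 82, 85, 149, 167, 105, 36, 32, 39, 54, 70, 74, 86, 107, 135, 151, 152, 152, 151, 152, 151]
old [157, 79, 73, 89, 92, 90, 83, 72, 44, 42, 70, 88, 86, 87, 88, 86, 86, 84, 86, 87, 82, 89, 161, 198, 200, 200, 229, 252, 253, 254, 253, 252, 250, 250, 231, 183, 140, 102, 87, 86, 85, 85, 84, 86, 85, 86, 85, 86, 86, 86, 84, 85, 86, 86, 88, 89, 92, 128, 179, 236, 254, 254, 254, 254, 254, 254, 254, 240, 190, 117, 96, 97, 98, 96, 98, 98, 99, 100, 98, 65, 44, 57, 84, 104, 112, 110, 103, 79, 96, 206, 245, 244, 242, 241, 229]
new [212, 186, 128, 62, 79, 91, 93, 90, 77, 53, 36, 60, 84, 86, 87, 88, 84, 86, 87, 84, 85, 84, 109, 119, 120, 160, 230, 253, 253, 254, 253, 252, 250, 250, 230, 184, 140, 103, 86, 86, 84, 84, 84, 85, 84, 87, 86, 84, 85, 84, 86, 86, 84, 85, 86, 88, 92, 126, 180, 235, 253, 254, 254, 254, 254, 254, 254, 240, 191, 116, 96, 98, 98, 96, 98, 97, 98, 97, 58, 39, 65, 92, 105, 114, 106, 97, 74, 119, 225, 247, 244, 242, 239, 226, 174]
```

```bash
python3 - <<'E'
from h import *
need([.5,0.,.08]); print(ticket.finish_job())
E
```

```text
t 22.35 tcp [0.5533 0.0141 0.0859] yaw -1.36 tilt 0.0 w 0.0481 F [ 0.7  0.4 -1.1] -> tool shift [0.0027 0.055  0.0059] 
the job is handed in; nothing more can be done
None
```

The job is handed in at 22.35 s. The spacer stands upright and released on the stand top. The arm is holding the steel tweezers with black plates level, tips either side of the spacer, squeezed to the mark. No verdict was reported.

**Last checks:**
- **Gap:** the grip read 48.1 mm over the plates, against 48 mm at the mark. In the picture the pointer was about 1 pixel (roughly 0.4 mm) right of the line, so I estimate the gap at 30 to 30.5 mm.
- **Spacer between the tips:** the last viewed picture showed it roughly centred between the pads, clear of both. Brightness across it was the same before and after the last squeeze, so it did not move.
- **Tip height:** about 24 mm above the spacer's foot. This is worked out from the tool height, not measured at the tips.
- **Forces:** the wrist read only the tweezers' weight plus noise.

**Failures and disagreements:**
- The fingers showed a 7.5 N upward force while first closing on the tweezers at the bench. Raising the tool 2 mm cleared it.
- The cameras disagreed on the stand top's position by up to about 9 mm. I used the wrist camera for the placing.
- The spacer looked about 2 mm off the stand's centre, inside the 7 mm allowed.

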